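Stir the hazelnuts, then hold the grinder lid half-way to its lock

TASK

Take the stirring stick from its wooden block, stir the hazelnuts in the grinder's cup round a few turns so that they are well shuffled, and stand the stick back in its block. Then set the lid on the grinder with its lugs down through the slots, fully home, and twist it clockwise (seen from above) half-way to the lock, about 45 degrees, without ever reaching the lock click. Finish while still gripping the lid and holding it there against its spring, with all the hazelnuts in the cup and the tray, tin, mould and tongs left alone.

Things in the scene. Friction and masses are not known exactly. Their poses are not given: they have to be found in the camera images.
- grinder: white electric nut grinder, fixed, round, 116 mm across, 84 mm high; origin on its axis at the underside, z up. Lid turns clockwise seen from above (other way blocked). The lock clicks at about 1.5 rad (86 degrees) of lid turn from the slots, click resistance is felt from 1.2 rad; half-way is 0.75 rad
- cup_floor (a point): centre of the flat floor of the grinder's open cup, 35 mm above the grinder's origin; cup inner radius 38 mm. The cup's flat rim, on which the seated lid rests, is 70 mm above the grinder's origin
- slot0 (a point): entry slot at the grinder's own +x (47 mm from its axis, 84 mm up): an 18 mm wide gap in the blue inward flange (inner radius 44 mm, 78 to 84 mm up) of the collar (inner radius 50 mm), orange patch outside. The lid drops in only with its lugs over both slots, either way round; turned, its lugs run under the flange
- slot1 (a point): the same slot at the grinder's own -x
- drive_ring (a joint): sprung ring in the collar that the lid's lugs push, rad, 0 at rest, grows as the lid turns clockwise, range 0 to 1.5; follows the lid after about 0.1 rad of free play (lid turn = about value + 0.1). Its spring (0.05 N m at rest, 0.12 N m at half-way) turns the lid back if let go
- lid: loose grey bayonet lid, 150 g, 106 mm across, 48 mm high; origin centre of its underside, z up. Plug radius 41 to z = 16 mm, cap radius 53 to z = 22, on it a black grip bar 62 mm along x, 16 along y, z = 22 to 48. Two lugs 10 mm wide, 6 high at the plug's foot at +x and -x, to radius 47.5; orange marks above them. Seated, origin is 70 mm above the grinder's
- stand: fixed wooden block 64 x 64 mm, 70 mm high, origin at the centre of its underside; in its top a square hole 26 x 26 mm in the middle, floor at z = 10 mm
- stick: loose stirring stick standing in the block's hole, about 50 g; origin at the centre of its lower end, z up along it. Round rod 12 mm in diameter with a chamfered foot up to z = 118 mm, then a red square head 22 x 22 mm (sides along its x and y) from z = 118 to 152 mm
- stick_tip (a point): the stick's lower end (same as its origin)
- nut0: shelled hazelnut, brown, 13 mm thick, 15 mm long, nearly a ball, of about 10 g lying in the grinder's cup; origin at its middle, which lies 6.5 mm above the floor; smooth and slippery
- nut1: shelled hazelnut, brown, 13 mm thick, 15 mm long, nearly a ball, of about 10 g lying in the grinder's cup; origin at its middle, which lies 6.5 mm above the floor; smooth and slippery
- nut2: shelled hazelnut, brown, 13 mm thick, 15 mm long, nearly a ball, of about 10 g lying in the grinder's cup; origin at its middle, which lies 6.5 mm above the floor; smooth and slippery
- nut3: shelled hazelnut, brown, 13 mm thick, 15 mm long, nearly a ball, of about 10 g lying in the grinder's cup; origin at its middle, which lies 6.5 mm above the floor; smooth and slippery
- nut4: shelled hazelnut, brown, 13 mm thick, 15 mm long, nearly a ball, of about 10 g lying in the grinder's cup; origin at its middle, which lies 6.5 mm above the floor; smooth and slippery
- tray: empty stainless tray 150 x 240 mm, 18 mm high, bystander; origin at the centre of its underside
- tin: closed blue tin with a lever clasp, 104 x 144 mm, 71 mm high, bystander; origin at the centre of its underside
- mould: red silicone mould with 12 pockets, 130 x 170 mm, 22 mm high, bystander; origin at the centre of its underside
- tongs: steel tongs about 240 mm long along their x, 16 mm high, bystander; origin at the middle of the underside
Mind the look-alikes: they are no part of the job. Of the things shaped like the stand, the wooden one is meant.

How it is judged (in metres and radians):
On the way, in this order (a step that is already met when the one before it is completed fails the run):
1. the stick's tip is in the cup and at least three of the five hazelnuts have been moved by more than 15 mm (horizontal distance between stick_tip and grinder below 0.035 m and z of stick_tip in the frame of grinder below 0.058 m and (distance of each of nut0, nut1, nut2 from where it was at the start of the episode above 0.015 m or distance of each of nut0, nut1, nut3 from where it was at the start of the episode above 0.015 m or distance of each of nut0, nut1, nut4 from where it was at the start of the episode above 0.015 m or distance of each of nut0, nut2, nut3 from where it was at the start of the episode above 0.015 m or distance of each of nut0, nut2, nut4 from where it was at the start of the episode above 0.015 m or distance of each of nut0, nut3, nut4 from where it was at the start of the episode above 0.015 m or distance of each of nut1, nut2, nut3 from where it was at the start of the episode above 0.015 m or distance of each of nut1, nut2, nut4 from where it was at the start of the episode above 0.015 m or distance of each of nut1, nut3, nut4 from where it was at the start of the episode above 0.015 m or distance of each of nut2, nut3, nut4 from where it was at the start of the episode above 0.015 m)), for 0.05 s.
2. the stick stands in its block again, let go (z of stick_tip in the frame of stand below 0.02 m and horizontal distance between stick_tip and stand below 0.012 m and contact force between the fingers and stick below 0.1 N), for 0.2 s.
3. the lid is down on the grinder's rim, lugs through the slots, not yet turned (horizontal distance between lid and grinder below 0.005 m and z of lid in the frame of grinder below 0.0735 m and angle between lid's own z axis and vertical below 0.08 rad and angle between the x axis of lid and the x axis of grinder, either way round below 0.25 rad), for 0.1 s.
At the end, for the whole second after the job is handed in: Lid home on the grinder (centred within 5 mm, level, underside within 3.5 mm of the rim), turned clockwise 0.53 to 0.97 rad from the slots against the sprung ring, still, gripped with over 2 N; stick in its block, let go, tip within 10 mm of the hole floor; five hazelnuts in the cup (all of step 2 and horizontal distance between lid and grinder below 0.005 m and z of lid in the frame of grinder below 0.0735 m and angle between lid's own z axis and vertical below 0.08 rad and angle between the x axis of lid and the x axis of grinder, either way round between 0.53 and 0.97 rad and value of joint drive_ring between 0.3 and 0.95 rad and angular speed of lid below 0.15 rad/s and contact force between the fingers and lid above 2 N and horizontal distance between each of nut0, nut1, nut2, nut3, nut4 and grinder below 0.036 m and z of each of nut0, nut1, nut2, nut3, nut4 in the frame of grinder below 0.07 m); the arm keeps its last pose, push and grip.
It fails at once if the lid is turned on to the lock click (ring past 1.2 rad) (value of joint drive_ring above 1.2 rad).
It fails at once if the steel tray is pushed more than 20 mm (distance of tray from where it was at the start of the episode above 0.02 m).
It fails at once if the blue tin is pushed more than 20 mm (distance of tin from where it was at the start of the episode above 0.02 m).
It fails at once if the silicone mould is pushed more than 20 mm (distance of mould from where it was at the start of the episode above 0.02 m).
It fails at once if the tongs is pushed more than 20 mm (distance of tongs from where it was at the start of the episode above 0.02 m).
It also fails if it takes over 72 s, if anything falls off the work surface, if the arm or the gripper's body presses on something with over 40 N, if the wrist force passes 120 N, or if a joint passes its speed limit or range.

ROBOT

A 6-joint arm with a two-finger parallel gripper is mounted at the origin on the work surface. World frame = base frame: x ahead of the robot, y to its left, z up, the work surface at z = 0. Lengths are in mm, angles in degrees, forces in N, time in s.
With the tool pointing down it reaches from about 300 to 850 mm from the base axis. Payload 4.2 kg.
Tool frame: the origin (TCP) lies on the centre line of the jaws, within the pads' length; the fingertips stand 11 mm ahead of it and the grasp point (between the pads) lies 8 mm behind it; z points along the fingers, y is the line along which they close (so a half turn about z gives the same grasp; the last joint's range is limited). The gripper opens to 91 mm and grips with 3 to 60 N. Pads are 32 mm wide; open, the fingers measure 118 mm over their backs; the gripper's body (76 mm by 178 mm) begins 60 mm behind the grasp point.
Start: joints at [-76.318, 18.312, 89.639, -0, 72.044, -1.146], TCP at [147.157, -555.866, 224.976] pointing down, gripper open.
Joint ranges: [-177.97, 177.97], [-48.28, 115.42], [12.27, 149.76], [-77.06, 257.06], [2.81, 150.46], [-146.56, 146.56]. Speed limits (degrees/s): [147.25, 147.25, 180, 180, 180, 180].

INTERFACE

Orientations are given as [roll, pitch, yaw] about the fixed x, y, z axes, in that order (R = Rz(yaw) Ry(pitch) Rx(roll)).
In Python, from workcell import env, grab_frame, camera_model, models gives the robot as it stands.
- The arm moves only by the shell command python3 -m crank 'ROWS' [FORCE]. ROWS is text: rows parted by semicolons, each of 7 numbers parted by spaces: the closure, from -1 (fully open) to 1 (shut), so that 0 is half open, then the shift along the tool's x, y, z in mm, then the turn, a rotation vector about the tool's x, y, z in degrees. A call has 1 to 10 rows; each row shifts and turns the commanded pose from where the row before left it, along the tool's axes as they then stand; what a row does not reach is not made up. A row lasts 1/8 s, in which the tool goes at most 62.5 mm and 10.7 degrees, less where a joint would pass 70% of its speed; a pose out of reach is approached as far as the arm can. A call is refused whole if a number of a shift passes 62.5 or a number of a turn 10.7, either way. A call with a gripper value outside its range is refused whole. The fingers move at their own pace and stop on an object; FORCE is the grip in N (left out, the last holds). Time passes only in rows, so rows that do not move let the fingers close. It gives the time, the measured TCP pose, the force, the opening and the grip force at its end, in the units of the state.
- env.state(): the state, without advancing time (a new reading comes with each control period).
- grab_frame(name): name is "scene" or "side" or "wrist"; returns the picture (480x640x3 uint8, blue, green, red); there is no depth.
- camera_model(name): a dict with "K" (3x3 intrinsics, pixels), "k1" (the pictures are not rectified: a ray, as slopes to the right and down, at radius r is drawn at 1 + k1 r^2 times it, then the intrinsics apply), "R" (3x3) and "t" (3): a world point X has camera coordinates R X + t; the wrist camera has in their place "mount" (4x4, takes a point from camera to tool coordinates, whose origin is the TCP and whose axes are the flange's). Camera axes: x right, y down, z forward; pixel columns grow to the right and rows downward; lengths in mm; the calibration is good to about 2 mm. A picture is of the moment at which its call begins: read the wrist's pose just before it. camera_model takes no time and is no camera call.
- env.job_done(): hands the job in; it is judged then, once.
Trained networks look in the newest picture that a camera, given by its name, has taken for a name from the list of things; names that differ only in an ending like _2 or _b are one class to them, and where a whole thing is asked for, a point or a joint stands for the part that bears it (a point fixed in the world has none). Each returns a list of dicts, best first, with "p" (0 to 1); they miss things now and then, are a little off and sometimes report something else, mostly with a low value. They report only what shows in the picture. A call takes as long as a camera call. They do not tell look-alikes from the thing itself.
- models.search_frame(name, camera): "point" ([x, y, z] in mm, in world coordinates, good to about 4 mm: the middle of the surface that is visible of it).
The state is a dict: "time_s": time; "qpos": joint angles; "qvel": joint speeds; "effort": joint torques, N m; "ee_pos": TCP position; "ee_rot": TCP orientation; "force": force on the tool from outside, world axes, zero at the start; "torque": the same for the moment, N m; "gripper_width": finger opening in mm; "gripper_force": force on a finger pad.
Only numpy, scipy, OpenCV 4.12 (cv2) and the standard library are available. Lean on these libraries where they do the work, as an engineer would, in place of code of your own. Each camera call takes 0.05 s, during which the arm holds its last target. There are 200 camera calls.

## Working session

There is one attempt and no reset: what is moved stays moved. The work goes in short steps, Python scripts to look and compute and a shell command to move; the robot and the scene stay as the last step left them, time stands still between calls to the robot, and variables do not carry over. Pictures are saved under pics/ and viewed, at most 10 in all, crops included, and the job is handed in when it is done.

```bash
ls; mkdir -p pics; cat > h.py <<'E'
import numpy as np,cv2
from workcell import env,grab_frame,camera_model,models
from scipy.spatial.transform import Rotation as Ro
def tool():
    s=env.state();return np.array(s["ee_pos"]),Ro.from_euler('xyz',s["ee_rot"],degrees=True).as_matrix()
def cam(name,pose=None):
    c=camera_model(name);K=np.array(c["K"])
    if "mount" in c:
        p,R=pose or tool();M=np.array(c["mount"]);Rc=R@M[:3,:3];o=p+R@M[:3,3]
    else:
        Rc=np.array(c["R"]).T;o=-Rc@np.array(c["t"])
    return K,c["k1"],Rc,o
def pix2z(name,u,v,z,pose=None):
    K,k1,Rc,o=cam(name,pose)
    d=np.array([(u-K[0,2])/K[0,0],(v-K[1,2])/K[1,1]]);x=d.copy()
    for _ in range(20): x=d/(1+k1*(x@x))
    r=Rc@np.array([x[0],x[1],1]);return o+r*(z-o[2])/r[2]
def proj(name,X,pose=None):
    K,k1,Rc,o=cam(name,pose);c=Rc.T@(np.array(X,float)-o);x=c[:2]/c[2];x=x*(1+k1*(x@x))
    return np.array([K[0,0]*x[0]+K[0,2],K[1,1]*x[1]+K[1,2]])
E
python3 - <<'E'
from h import *
print(env.state())
for n in("scene","side"):
    cv2.imwrite(f"pics/{n}0.png",grab_frame(n))
    for t in("grinder","lid","stand","stick","nut0","tray","tin","mould","tongs"):
        print(n,t,[(np.round(d["point"]).tolist(),round(d["p"],2)) for d in models.search_frame(t,n)])
E
```

```text
pics
{'time_s': 0.0, 'qpos': array([-7.63180736e+01,  1.83507900e+01,  8.97054530e+01,  4.80483606e-04,
        7.20438832e+01, -1.14678048e+00]), 'qvel': array([-0.03734299,  0.05163918,  0.08874992,  0.05913886, -0.03801737,
       -0.07719928]), 'effort': array([ 1.93815773e-03, -4.12455583e+01, -2.31969827e+01,  7.29674217e-02,
        4.59095836e-02, -1.52419493e-04]), 'ee_pos': array([ 147.04104532, -555.38435408,  224.1352548 ]), 'ee_rot': array([-1.79899903e+02, -2.46063132e-03,  1.48285562e+01]), 'force': array([-0.49893791, -0.43108883,  0.27061542]), 'torque': array([-0.02016838, -0.00252033,  0.04457563]), 'gripper_force': 0.0, 'gripper_width': 90.85463498709315}
scene grinder [([544.0, -18.0, 64.0], 0.95), ([533.0, -246.0, 140.0], 0.61)]
scene lid []
scene stand [([420.0, -192.0, 54.0], 0.97), ([650.0, -266.0, 56.0], 0.86), ([546.0, -230.0, 56.0], 0.84), ([533.0, -243.0, 140.0], 0.35)]
scene stick []
scene nut0 [([546.0, -19.0, 65.0], 0.45)]
scene tray [([767.0, 118.0, 2.0], 0.86)]
scene tin []
scene mould [([780.0, -157.0, 22.0], 0.89)]
scene tongs [([511.0, -520.0, 4.0], 0.89), ([542.0, -22.0, 62.0], 0.5)]
side grinder [([531.0, -20.0, 62.0], 0.62)]
side lid [([531.0, -21.0, 66.0], 0.25)]
side stand [([406.0, -186.0, 62.0], 0.89), ([636.0, -258.0, 53.0], 0.83), ([517.0, -225.0, 58.0], 0.67)]
side stick [([523.0, -242.0, 140.0], 0.69)]
side nut0 []
side tray [([767.0, 125.0, 5.0], 0.98)]
side tin [([492.0, 480.0, 70.0], 0.68), ([770.0, 126.0, 7.0], 0.31)]
side mould [([770.0, -158.0, 20.0], 0.89)]
side tongs [([494.0, -518.0, 11.0], 0.9)]
```

View pics/scene0.png

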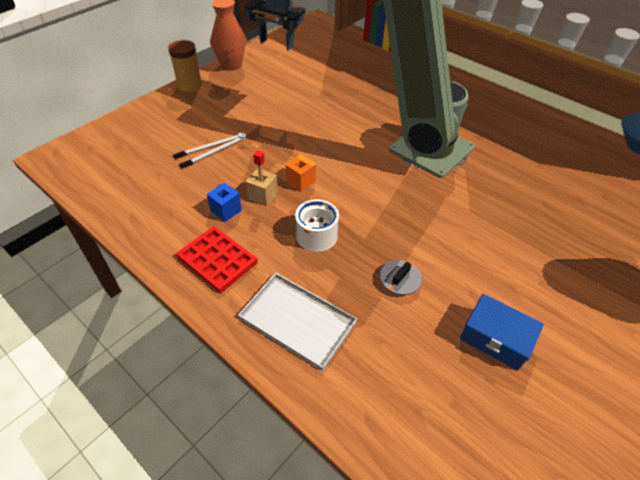

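View pics/side0.png

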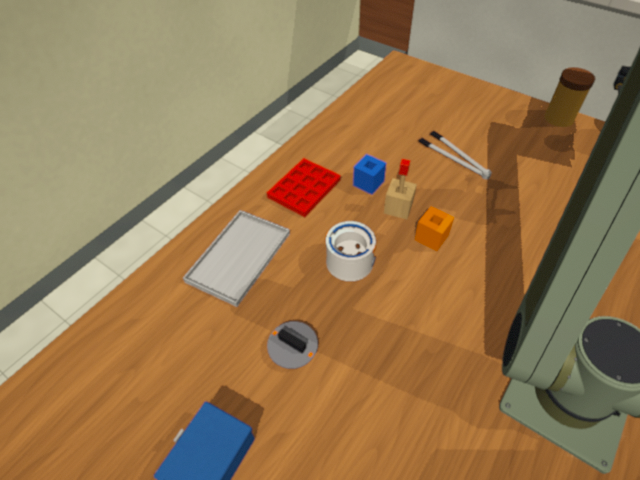

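The scene view shows the grinder at (317,222), the stick with red head at (259,158) in the wooden block at (262,187), orange and blue decoy blocks on either side, and the lid at (401,277). The side view agrees: grinder (350,250), stick (404,170), lid (292,343).

```bash
python3 - <<'E'
from h import *
print(np.round(camera_model("wrist")["mount"],3), camera_model("wrist")["K"])
print("lid",pix2z("scene",400,277,22),pix2z("side",292,345,22))
print("head",pix2z("scene",259,158,140),pix2z("side",404,167,140))
p,R=tool();print(np.round(R,3))
T=np.array([500,-245,300.]);print(R.T@(T-p))
E
```

```text
[[-0.00000e+00 -9.62000e-01 -2.72000e-01  7.84980e+01]
 [ 1.00000e+00 -0.00000e+00  1.00000e-03  3.39000e-01]
 [-1.00000e-03 -2.72000e-01  9.62000e-01 -1.60387e+02]
 [ 0.00000e+00  0.00000e+00  0.00000e+00  1.00000e+00]] [[354.28068042   0.         322.44769578]
 [  0.         354.28068042 241.28355022]
 [  0.           0.           1.        ]]
lid [509.24484933 231.01987495  22.        ] [505.52973804 232.98805939  22.        ]
head [ 522.16864799 -254.0197519   140.        ] [ 530.17796555 -256.52235568  140.        ]
[[ 0.967  0.256  0.   ]
 [ 0.256 -0.967 -0.   ]
 [ 0.     0.    -1.   ]]
[ 420.64664002 -210.21620467  -75.01447854]
```

```bash
python3 -m crank '-1 30 -15 -40 0 0 0;-1 60 -30 -35 0 0 0;-1 60 -30 0 0 0 0;-1 60 -30 0 0 0 0;-1 60 -30 0 0 0 0;-1 60 -30 0 0 0 0;-1 60 -30 0 0 0 0;-1 30 -15 0 0 0 0;-1 0 0 0 0 0 0'
python3 - <<'E'
from h import *
print(env.state()["ee_pos"])
cv2.imwrite("pics/w1.png",grab_frame("wrist"))
for t in("stick","stand","grinder","nut0"):
    print(t,[(np.round(d["point"]).tolist(),round(d["p"],2)) for d in models.search_frame(t,"wrist")])
E
```

```text
time_s: 2.12
ee_pos: [474.9, -266.6, 293.6]
ee_rot: [-180.0, 0.0, 15.1]
force: [-0.2, -0.6, 0.3]
gripper_width: 90.9
gripper_force: 0.0
[ 474.91643391 -266.62499505  293.61429106]
stick [([529.0, -252.0, 160.0], 0.93)]
stand [([409.0, -215.0, 69.0], 0.91), ([531.0, -252.0, 66.0], 0.83), ([643.0, -287.0, 69.0], 0.72)]
grinder [([535.0, -28.0, 74.0], 0.9), ([541.0, -10.0, 44.0], 0.28)]
nut0 [([563.0, -18.0, 46.0], 0.73), ([519.0, -15.0, 44.0], 0.73), ([542.0, -8.0, 44.0], 0.72), ([529.0, -53.0, 47.0], 0.58), ([513.0, -36.0, 40.0], 0.51)]
```

View pics/w1.png

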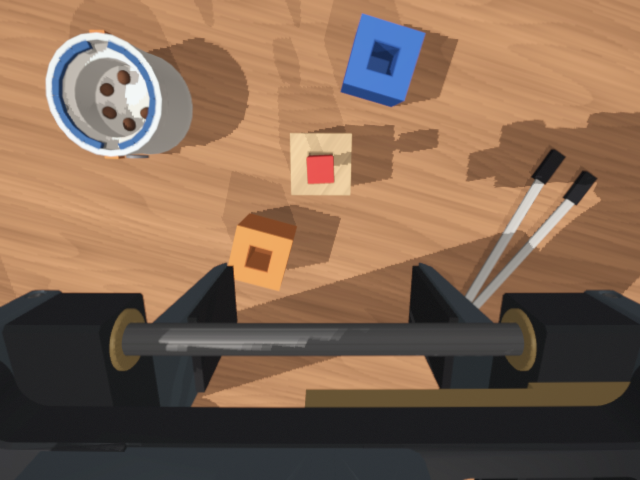

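The wrist view shows the stick's red head at (320,170) in the wooden block centred at (321,164), the blue block at (383,60), the orange block at (262,252), and the grinder at (104,95) with five nuts. The orange slot patches are near (98,34) and (110,156).

```bash
python3 - <<'E'
from h import *
p,R=tool()
im=cv2.imread("pics/w1.png").astype(int)
def quad(m,z):
    n,l,s,c=cv2.connectedComponentsWithStats(m.astype(np.uint8)*255)
    i=1+np.argmax(s[1:,4]);cn=np.argwhere(l==i)[:,::-1].astype(np.float32)
    b=cv2.boxPoints(cv2.minAreaRect(cn));W=np.array([pix2z("wrist",u,v,z) for u,v in b])
    e=W[1]-W[0];print(s[i],b.round(1).tolist(),W.mean(0).round(1),"sides",np.linalg.norm(W[1]-W[0]).round(1),np.linalg.norm(W[2]-W[1]).round(1),"ang",np.degrees(np.arctan2(e[1],e[0]))%90)
    return W.mean(0)
B,G,Rr=im[...,0],im[...,1],im[...,2]
w=np.zeros(B.shape,bool);w[110:210,270:370]=1
h=quad(w&(Rr>200)&(G<110)&(B<110),162)
W=np.array([pix2z("wrist",u,v,70) for u,v in[(291,134),(352,133),(351,194),(291,195)]]);print(W.round(1),W.mean(0))
print("tool shift",R.T@(h-p), "yaw",env.state()["ee_rot"])
E
```

```text
[307 156  27  27 681] [[307.0, 156.0], [333.0, 156.0], [333.0, 182.0], [307.0, 182.0]] [ 527.  -253.4  162. ] sides 20.9 20.7 ang 14.71883475073264
[[ 547.3 -216.4   70. ]
 [ 564.3 -277.5   70. ]
 [ 503.  -294.    70. ]
 [ 485.4 -231.1   70. ]] [ 524.98310418 -254.75753185   70.        ]
tool shift [ 56.58192591  -1.41405278 131.95109451] yaw [1.79980903e+02 1.39358947e-02 1.47350830e+01]
```

```bash
python3 -m crank '-1 40 -1 0 0 0 0;-1 16.5 -0.5 20 0 0 0;-1 0 0 50 0 0 0;-1 0 0 50 0 0 0;-1 0 0 36 0 0 0;-1 0 0 0 0 0 0;1 0 0 0 0 0 0;1 0 0 0 0 0 0;1 0 0 0 0 0 0;1 0 0 0 0 0 0' 30; python3 -m crank '1 0 0 0 0 0 0;1 0 0 0 0 0 0'
```

```text
time_s: 3.62
ee_pos: [528.0, -252.5, 138.6]
ee_rot: [179.9, -0.1, 14.8]
force: [-0.9, -0.1, 0.1]
gripper_width: 54.2
gripper_force: 0.0
time_s: 3.88
ee_pos: [527.7, -252.3, 137.9]
ee_rot: [180.0, -0.0, 14.8]
force: [-0.9, 1.1, 0.5]
gripper_width: 34.0
gripper_force: 0.0
```

```bash
python3 -m crank '1 0 0 0 0 0 0;1 0 0 0 0 0 0;1 0 0 -40 0 0 0;1 0 0 -60 0 0 0;1 0 0 -20 0 0 0;1 4 -50 -5 0 0 0;1 4 -55 0 0 0 0;1 4 -55 0 0 0 0;1 2 -55 0 0 0 0;1 0 0 0 0 0 0'
python3 - <<'E'
from h import *
p,R=tool();print(p)
cv2.imwrite("pics/w2.png",cv2.resize(grab_frame("wrist"),(800,600),interpolation=cv2.INTER_CUBIC))
for t in("grinder","nut0","stick"):
    print(t,[(np.round(d["point"]).tolist(),round(d["p"],2)) for d in models.search_frame(t,"wrist")])
E
```

```text
time_s: 5.12
ee_pos: [485.1, -38.0, 263.0]
ee_rot: [-180.0, 0.0, 15.1]
force: [-0.6, 0.3, -1.1]
gripper_width: 22.1
gripper_force: 30.0
[485.1459881  -38.01490997 263.04594832]
grinder [([530.0, -28.0, 74.0], 0.97), ([510.0, 223.0, 26.0], 0.65)]
nut0 [([508.0, -32.0, 43.0], 0.52), ([561.0, -18.0, 45.0], 0.51), ([541.0, -8.0, 45.0], 0.44)]
stick [([496.0, -34.0, 274.0], 0.91)]
```

View pics/w2.png

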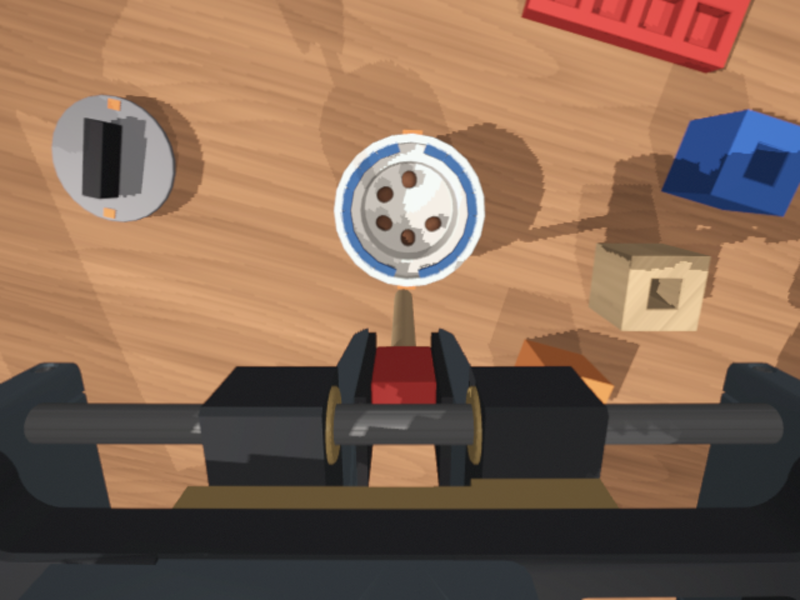

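The grinder is centred at about (410,210), with slot gaps at (412,140) and (405,272). The nuts are at (409,180), (385,195), (384,223), (408,237) and (433,223). The lid is at (113,158) with marks at (114,104) and (110,213). The stick is held upright with its tip near (403,292).

```bash
python3 - <<'E'
from h import *
from scipy.optimize import least_squares
im=cv2.imread("pics/w2.png").astype(int);B,G,Rr=[im[...,i] for i in range(3)]
P=tool();print(P[0])
w=np.zeros(B.shape,bool);w[125:295,325:495]=1
v,u=np.nonzero(w&(B>Rr+50))
W=np.array([pix2z("wrist",a*.8,b*.8,84,P)[:2] for a,b in zip(u,v)])
c=W.mean(0)
# circle centre: points between r 44 and 50
f=lambda q:np.hypot(*(W-q[:2]).T)-q[2]
s=least_squares(f,[*c,47],loss="soft_l1");print("circ",s.x)
r=np.hypot(*(W-s.x[:2]).T);print(np.percentile(r,[2,50,98]))
# outer white circle extents
pts=[(334,210),(486,210),(410,132),(410,287)]
X=np.array([pix2z("wrist",a*.8,b*.8,84,P)[:2] for a,b in pts]);print("outer c",(X[0]+X[1])/2,(X[2]+X[3])/2,np.linalg.norm(X[0]-X[1]),np.linalg.norm(X[2]-X[3]))
a=np.degrees(np.arctan2(*(W-s.x[:2]).T[::-1]))%360
hh=np.histogram(a,72,(0,360))[0];print(hh.tolist())
for n,(a,b) in dict(n1=(409,180),n2=(385,195),n3=(384,223),n4=(408,237),n5=(433,223)).items():print(n,(pix2z("wrist",a*.8,b*.8,41.5,P)[:2]-s.x[:2]).round(1))
print("tip",pix2z("wrist",403*.8,292*.8,136,P))
L=[pix2z("wrist",a*.8,b*.8,22,P) for a,b in[(114,104),(110,213),(113,158)]];print("lid",np.round(L,1),np.degrees(np.arctan2(*(L[0]-L[1])[[1,0]])))
E
```

```text
[486.52987841 -41.76830996 262.79363283]
circ [538.2485819  -33.43499536  47.4238818 ]
[44.21776253 47.43575291 50.5309108 ]
outer c [540.38303221 -33.71796182] [538.18753474 -34.28900857] 114.40210601881758 114.8299158059677
[7, 0, 0, 0, 4, 52, 55, 53, 46, 56, 51, 53, 43, 49, 53, 53, 46, 50, 49, 46, 41, 51, 48, 48, 43, 47, 50, 46, 41, 46, 46, 42, 41, 43, 46, 44, 9, 0, 0, 0, 5, 45, 46, 48, 41, 43, 45, 43, 41, 43, 45, 44, 39, 46, 46, 49, 45, 52, 47, 49, 41, 47, 50, 46, 44, 54, 52, 55, 48, 53, 53, 54]
n1 [22.8  5.4]
n2 [ 5.9 21.8]
n3 [-16.8  16.9]
n4 [-23.2  -6. ]
n5 [ -6.2 -23.5]
tip [490.43531054 -41.34695587 136.        ]
lid [[558.  227.7  22. ]
 [465.8 223.3  22. ]
 [513.9 224.7  22. ]] 2.7265074866248997
```

```bash
python3 -m crank '1 26 1 0 0 0 0;1 26 0.5 0 0 0 0;1 0 0 0 0 0 0;1 0 0 0 0 0 0;1 0 0 0 0 0 0'
```

```text
time_s: 5.95
ee_pos: [536.1, -29.6, 262.9]
ee_rot: [180.0, 0.0, 14.8]
force: [0.1, -0.5, -0.7]
gripper_width: 21.9
gripper_force: 30.0
```

```bash
python3 -m crank '1 1 0 30 0 0 0;1 0 0 35 0 0 0;1 0 0 20 0 0 0;1 0 0 0 0 0 0;1 0 0 0 0 0 0'
python3 -m crank '1 0 0 8 0 0 0;1 0 0 3 0 0 0;1 0 0 0 0 0 0;1 5 9 0 0 0 0;1 6 10 0 0 0 0;1 0 0 0 0 0 0'
```

```text
time_s: 6.58
ee_pos: [538.3, -29.0, 179.0]
ee_rot: [180.0, -0.1, 14.8]
force: [0.0, 0.1, -0.4]
gripper_width: 21.8
gripper_force: 30.0
time_s: 7.32
ee_pos: [554.3, -45.2, 166.8]
ee_rot: [180.0, -0.0, 14.8]
force: [-0.4, -0.2, -0.3]
gripper_width: 22.0
gripper_force: 30.0
```

```bash
python3 -m crank '1 -11 3 0 0 0 0;1 -11 -3 0 0 0 0;1 -8 -8 0 0 0 0;1 -3 -11 0 0 0 0;1 3 -11 0 0 0 0;1 8 -8 0 0 0 0;1 11 -3 0 0 0 0;1 11 3 0 0 0 0;1 8 8 0 0 0 0;1 3 11 0 0 0 0'
python3 -m crank '1 -3 11 0 0 0 0;1 -8 8 0 0 0 0;1 -11 3 0 0 0 0;1 -11 -3 0 0 0 0;1 -8 -8 0 0 0 0;1 -3 -11 0 0 0 0;1 3 -11 0 0 0 0;1 8 -8 0 0 0 0'
python3 - <<'E'
from h import *
p,R=tool();print(p)
im=grab_frame("wrist")
cv2.imwrite("pics/w3.png",cv2.resize(im[90:330,140:460],(800,600),interpolation=cv2.INTER_CUBIC))
im=grab_frame("scene");cv2.imwrite("pics/s3.png",cv2.resize(im[180:270,260:380],(800,600),interpolation=cv2.INTER_CUBIC))
for c in("scene","wrist"):print([(np.round(np.array(d["point"])-[537,-30,0]).tolist(),round(d["p"],2)) for d in models.search_frame("nut0",c)])
E
```

```text
time_s: 8.57
ee_pos: [560.3, -23.1, 166.4]
ee_rot: [-179.9, -0.1, 14.8]
force: [-1.1, 0.9, 0.2]
gripper_width: 21.8
gripper_force: 30.0
time_s: 9.57
ee_pos: [523.3, -13.2, 167.3]
ee_rot: [179.8, -0.1, 14.9]
force: [1.9, -5.2, 0.8]
gripper_width: 22.1
gripper_force: 30.0
[523.29942596 -13.194174   167.26470017]
[]
[([-18.0, 29.0, 47.0], 0.77), ([15.0, 26.0, 44.0], 0.73), ([-9.0, 25.0, 44.0], 0.69), ([21.0, -19.0, 48.0], 0.66), ([7.0, 28.0, 44.0], 0.49)]
```

View pics/s3.png

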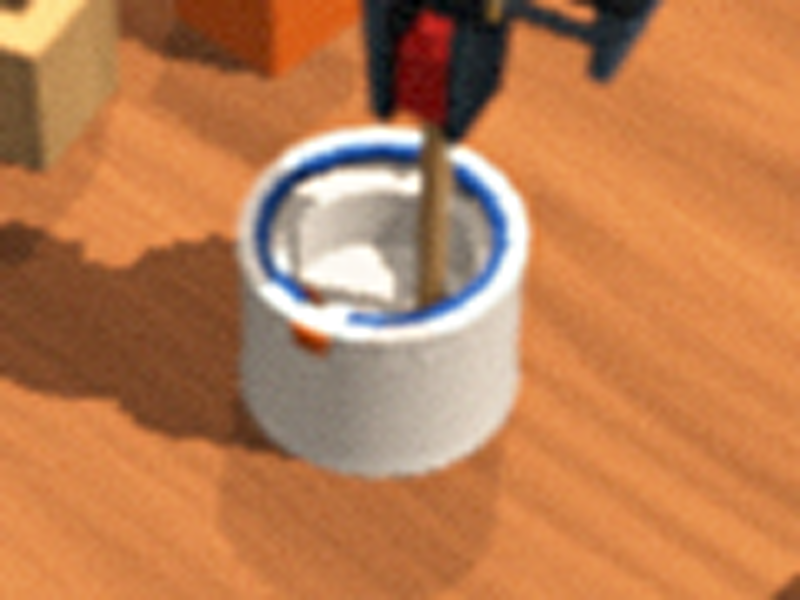

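The scene crop shows the stick in the cup near (430,290), right against the collar side, and nothing spilled. The network places the nuts mostly bunched on the +y side, so they have moved. I'll do one more turn, then lift out.

```bash
python3 -m crank '1 11 -3 0 0 0 0;1 11 3 0 0 0 0;1 8 8 0 0 0 0;1 3 11 0 0 0 0;1 -3 11 0 0 0 0;1 -8 8 0 0 0 0;1 -11 3 0 0 0 0;1 -11 -3 0 0 0 0;1 -8 -8 0 0 0 0;1 -3 -11 0 0 0 0'
python3 -m crank '1 3 -11 0 0 0 0;1 8 -8 0 0 0 0;1 0 0 0 0 0 0;1 6 10 0 0 0 0;1 5 9 0 0 0 0;1 0 0 0 0 0 0'
python3 - <<'E'
from h import *
print(tool()[0]);grab_frame("wrist")
print([(np.round(np.array(d["point"])-[537,-30,0]).tolist(),round(d["p"],2)) for d in models.search_frame("nut0","wrist")])
E
```

```text
time_s: 11.02
ee_pos: [517.6, -34.2, 167.9]
ee_rot: [179.9, -0.3, 14.8]
force: [4.3, 1.1, -0.1]
gripper_width: 22.0
gripper_force: 30.0
time_s: 11.78
ee_pos: [538.6, -29.9, 166.7]
ee_rot: [180.0, -0.0, 14.7]
force: [0.1, -0.1, -0.5]
gripper_width: 21.9
gripper_force: 30.0
[538.56864733 -29.8677955  166.68546351]
[([8.0, 28.0, 46.0], 0.7), ([13.0, -24.0, 43.0], 0.66), ([22.0, -1.0, 44.0], 0.5), ([21.0, 18.0, 44.0], 0.46)]
```

```bash
python3 -m crank '1 0 0 -35 0 0 0;1 0 0 -50 0 0 0;1 0 0 -12 0 0 0;1 -30 52 0 0 0 0;1 -31 54 0 0 0 0;1 -31 54 0 0 0 0;1 -31 53 0 0 0 0;1 0 0 0 0 0 0;1 0 0 0 0 0 0;1 0 0 0 0 0 0'
python3 - <<'E'
from h import *
p,R=tool();print(p,env.state()["ee_rot"])
im=grab_frame("wrist");print(tool()[0])
cv2.imwrite("pics/w4.png",cv2.resize(im[60:300,200:520],(800,600),interpolation=cv2.INTER_CUBIC))
E
```

```text
time_s: 13.12
ee_pos: [473.7, -264.7, 263.5]
ee_rot: [-180.0, 0.0, 14.9]
force: [0.4, -0.0, -0.2]
gripper_width: 21.8
gripper_force: 30.0
[ 473.68878608 -264.74152584  263.52941734] [-1.79951865e+02  2.00822670e-02  1.49352168e+01]
[ 473.80534616 -264.73840485  263.69474515]
```

View pics/w4.png

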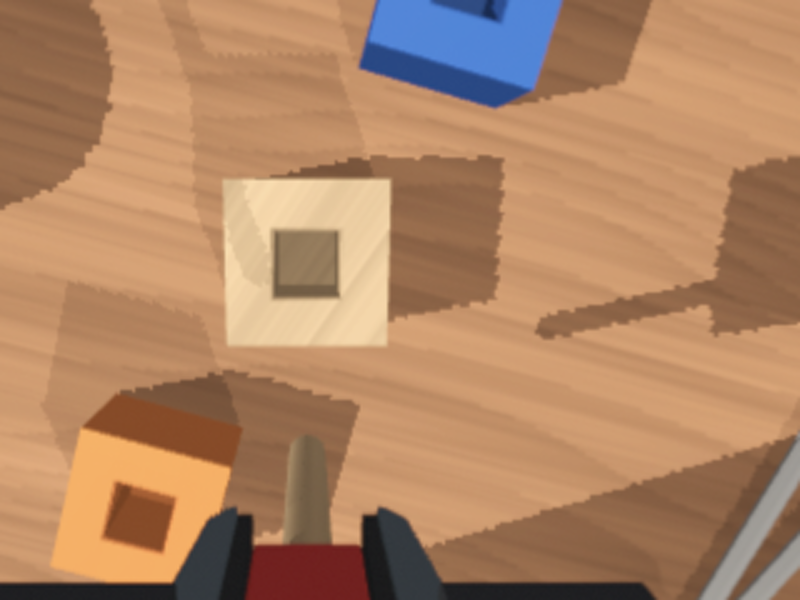

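The wooden block's top has corners (222,179), (391,178), (388,346), (227,347), with the hole centred at (306,264). The stick's tip is at (307,440), held straight.

```bash
python3 - <<'E'
from h import *
p,R=tool()
g=lambda a,b,z:pix2z("wrist",200+a/2.5,60+b/2.5,z)
h=np.mean([g(a,b,70) for a,b in[(273,230),(339,230),(273,298),(339,298)]],0)
s=np.mean([g(a,b,70) for a,b in[(222,179),(391,178),(388,346),(227,347)]],0)
print(h,s)
for n,q in(("hole",h),("top",s)):print(n,R.T@(q-p))
# tip: far edge at +6 mm tool x
for z in(130,135,140):print(z,R.T@(g(307,437,z)-p))
E
```

```text
[ 527.25039956 -250.971111     70.        ] [ 527.27354973 -251.37176905   70.        ]
hole [ 55.21790603   0.58025874 193.68586052]
top [ 55.13692929   0.97333067 193.68567758]
130 [  1.02962865   0.86938319 133.69416997]
135 [  2.34679068   0.86040394 128.69396808]
140 [  3.66395271   0.85142469 123.6937662 ]
```

```bash
python3 -m crank '1 28 0 0 0 0 0;1 28 0 0 0 0 0;1 0 0 25 0 0 0;1 0 0 25 0 0 0;1 0 0 15 0 0 0;1 0 0 15 0 0 0;1 0 0 0 0 0 0;1 0 0 0 0 0 0'
```

```text
time_s: 14.18
ee_pos: [528.1, -252.1, 184.7]
ee_rot: [179.9, -0.1, 14.8]
force: [-0.6, 0.2, -0.7]
gripper_width: 21.5
gripper_force: 30.0
```

```bash
python3 -m crank '1 0 0 20 0 0 0;1 0 0 15 0 0 0;1 0 0 9 0 0 0;1 0 0 0 0 0 0;1 0 0 0 0 0 0'
```

```text
time_s: 14.8
ee_pos: [528.0, -252.1, 140.4]
ee_rot: [180.0, -0.0, 14.8]
force: [-0.6, 0.3, -0.4]
gripper_width: 22.2
gripper_force: 30.0
```

```bash
python3 -m crank '1 0 0 1.5 0 0 0;1 0 0 0 0 0 0;0.4 0 0 0 0 0 0;0 0 0 0 0 0 0;-1 0 0 0 0 0 0;-1 0 0 0 0 0 0;-1 0 0 0 0 0 0;-1 0 0 0 0 0 0'
python3 -m crank '-1 0 0 0 0 0 0;-1 0 0 -20 0 0 0;-1 0 0 -50 0 0 0;-1 0 0 -50 0 0 0;-1 0 0 -30 0 0 0;-1 -25 0 0 0 0 0;-1 -30 0 0 0 0 0;-1 0 0 0 0 0 0;-1 0 0 0 0 0 0;-1 0 0 0 0 0 0'
python3 - <<'E'
from h import *
p,R=tool();print(p)
im=grab_frame("wrist")
cv2.imwrite("pics/w5.png",im)
for c in("wrist",):print([(np.round(np.array(d["point"])).tolist(),round(d["p"],2)) for d in models.search_frame("stick",c)])
m=(im[...,2]>170)&(im[...,1]<110)&(im[...,0]<110);m[:120]=0;m[220:]=0;m[:,:260]=0;m[:,400:]=0
v,u=np.nonzero(m);print(u.min(),u.max(),v.min(),v.max());print(pix2z("wrist",(u.min()+u.max()+1)/2,(v.min()+v.max()+1)/2,162))
E
```

```text
time_s: 15.8
ee_pos: [527.6, -251.8, 138.4]
ee_rot: [180.0, 0.0, 14.8]
force: [0.0, -0.6, -1.1]
gripper_width: 74.4
gripper_force: 0.0
time_s: 17.05
ee_pos: [475.2, -265.8, 288.1]
ee_rot: [-180.0, -0.0, 14.9]
force: [0.7, -0.0, -0.7]
gripper_width: 91.4
gripper_force: 0.0
[ 475.18338085 -265.7629626   288.13357813]
[([525.0, -252.0, 159.0], 0.88)]
308 334 161 187
[ 526.01219436 -252.00688721  162.        ]
```

```bash
python3 -m crank '-1 6 -30 0 0 0 0;-1 13 -60 0 0 0 0;-1 13.5 -60 0 0 0 0;-1 13.5 -60 0 0 0 0;-1 13.5 -60 0 0 0 0;-1 13.5 -60 0 0 0 0;-1 13.5 -60 0 0 0 0;-1 13.5 -60 0 0 0 0;-1 6 -30 0 0 0 0;-1 0 0 30 0 0 6'
python3 -m crank '-1 0 0 0 0 0 6;-1 0 0 0 0 0 0;-1 0 0 0 0 0 0;-1 0 0 0 0 0 0'
python3 - <<'E'
from h import *
p,R=tool();print(p,env.state()["ee_rot"],env.state()["qpos"])
im=grab_frame("wrist")
cv2.imwrite("pics/w6.png",im)
print([(np.round(np.array(d["point"])).tolist(),round(d["p"],2)) for d in models.search_frame("lid","wrist")])
E
```

```text
time_s: 18.4
ee_pos: [455.3, 228.7, 259.6]
ee_rot: [-179.9, -0.3, 8.9]
force: [0.2, -0.2, 0.5]
gripper_width: 91.3
gripper_force: 0.0
time_s: 18.9
ee_pos: [454.3, 225.2, 258.7]
ee_rot: [-180.0, -0.0, 2.9]
force: [-0.5, 0.2, 0.4]
gripper_width: 91.1
gripper_force: 0.0
[454.28813704 225.22645033 258.6894633 ] [-1.79988199e+02 -4.51290739e-02  2.86161527e+00] [ 2.50755923e+01  1.09436060e+01  9.48851208e+01 -6.37956497e-03
  7.41250321e+01  1.12215715e+02]
[([537.0, -24.0, 66.0], 0.59), ([510.0, 228.0, 25.0], 0.58)]
```

View pics/w6.png

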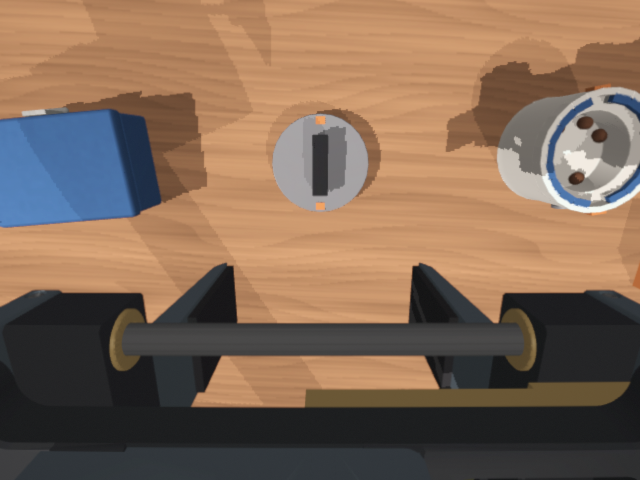

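The lid is at (320,162) with its bar upright in the image from (312,135) to (328,195) and marks at (320,119) and (320,206), so it is already aligned with the tool. The tin at (70,170) and the grinder at (590,150) are clear of it.

```bash
python3 - <<'E'
from h import *
p,R=tool();im=cv2.imread("pics/w6.png").astype(int)
m=(im[...,2]>im[...,0]+90)&(im[...,2]>200);m2=np.zeros_like(m);m2[113:127,312:332]=m[113:127,312:332];m3=np.zeros_like(m);m3[200:211,312:332]=m[200:211,312:332]
M=[]
for k in(m2,m3):
    v,u=np.nonzero(k);print(u.mean(),v.mean(),len(u));M.append(pix2z("wrist",u.mean(),v.mean(),22))
M=np.array(M);d=M[0]-M[1];print(M,np.linalg.norm(d),"yaw",np.degrees(np.arctan2(d[1],d[0])))
c=M.mean(0);print("c",c,R.T@(c-p))
E=np.array([pix2z("wrist",a,b,22) for a,b in[(273,162),(368,162),(320.5,113),(320.5,211.5)]]);print((E[0]+E[1])/2,(E[2]+E[3])/2,np.linalg.norm(E[0]-E[1]),np.linalg.norm(E[2]-E[3]))
q=np.array([pix2z("wrist",a,b,48) for a,b in[(312,135),(328,135),(312,195),(328,195)]]);print(q,q.mean(0))
E
```

```text
320.0 119.5 72
319.93548387096774 205.9516129032258 62
[[554.79916477 232.46184956  22.        ]
 [461.98925637 228.11929612  22.        ]] 92.91144636945923 yaw 2.6789020160490375
c [508.39421057 230.29057284  22.        ] [ 54.2773542   -2.40395789 236.60521157]
[510.68032108 229.81117894  22.        ] [508.4992795  229.70965696  22.        ] 104.12694447604119 105.82374258709497
[[538.18129607 239.55539109  48.        ]
 [538.97376455 223.50752947  48.        ]
 [477.80840553 237.04694701  48.        ]
 [478.63561571 220.27288963  48.        ]] [508.39977046 230.0956893   48.        ]
```

```bash
python3 -m crank '-1 27 -1 0 0 0 0;-1 27.2 -1.3 40 0 0 0;-1 0 0 50 0 0 0;-1 0 0 50 0 0 0;-1 0 0 50 0 0 0;-1 0 0 25 0 0 0;-1 0 0 7 0 0 0;-1 0 0 0 0 0 0;-1 0 0 0 0 0 0'
python3 -m crank '1 0 0 0 0 0 0;1 0 0 0 0 0 0;1 0 0 0 0 0 0;1 0 0 0 0 0 0;1 0 0 0 0 0 0;1 0 0 0 0 0 0;1 0 0 0 0 0 0;1 0 0 0 0 0 0;1 0 0 0 0 0 0' 45
```

```text
time_s: 20.12
ee_pos: [509.2, 230.6, 37.8]
ee_rot: [-179.9, -0.2, 2.8]
force: [0.7, 0.7, -0.4]
gripper_width: 91.5
gripper_force: 0.0
time_s: 21.25
ee_pos: [508.1, 230.2, 36.3]
ee_rot: [-180.0, 0.0, 2.8]
force: [-0.5, 0.7, -0.4]
gripper_width: 15.5
gripper_force: 45.0
```

```bash
python3 -m crank '1 0 0 -30 0 0 0;1 0 0 -60 0 0 0;1 0 0 -60 0 0 0;1 -8 30 -54 0 0 0;1 -16 55 -10 0 0 0;1 -16 55 0 0 0 0;1 -16 55 0 0 0 0;1 -16 54 0 0 0 0;1 -10 30 0 0 0 0;1 0 0 0 0 0 -5'
python3 -m crank '1 0 0 0 0 0 -5;1 0 0 0 0 0 0;1 0 0 0 0 0 0;1 0 0 0 0 0 0'
python3 - <<'E'
from h import *
s=env.state();p,R=tool();print(p,s["ee_rot"],s["gripper_width"],s["force"])
im=grab_frame("wrist")
cv2.imwrite("pics/w7.png",cv2.resize(im,(800,600),interpolation=cv2.INTER_CUBIC))
np.save("w7.npy",im)
print([(np.round(np.array(d["point"])).tolist(),round(d["p"],2)) for d in models.search_frame("nut0","wrist")])
E
```

```text
time_s: 22.5
ee_pos: [438.8, -54.5, 250.1]
ee_rot: [180.0, 0.1, 7.8]
force: [0.4, 0.5, -2.6]
gripper_width: 15.7
gripper_force: 45.0
time_s: 23.0
ee_pos: [439.9, -52.4, 250.3]
ee_rot: [180.0, 0.0, 12.8]
force: [0.1, 0.1, -0.8]
gripper_width: 16.0
gripper_force: 45.0
[439.87997646 -52.37262479 250.25086265] [1.79999502e+02 1.24537999e-02 1.28051572e+01] 16.010642381498606 [ 0.06828274  0.11742022 -0.76697368]
[([545.0, 2.0, 43.0], 0.75), ([559.0, -34.0, 44.0], 0.74), ([549.0, -55.0, 45.0], 0.53), ([509.0, -37.0, 48.0], 0.51), ([558.0, -10.0, 44.0], 0.51)]
```

View pics/w7.png

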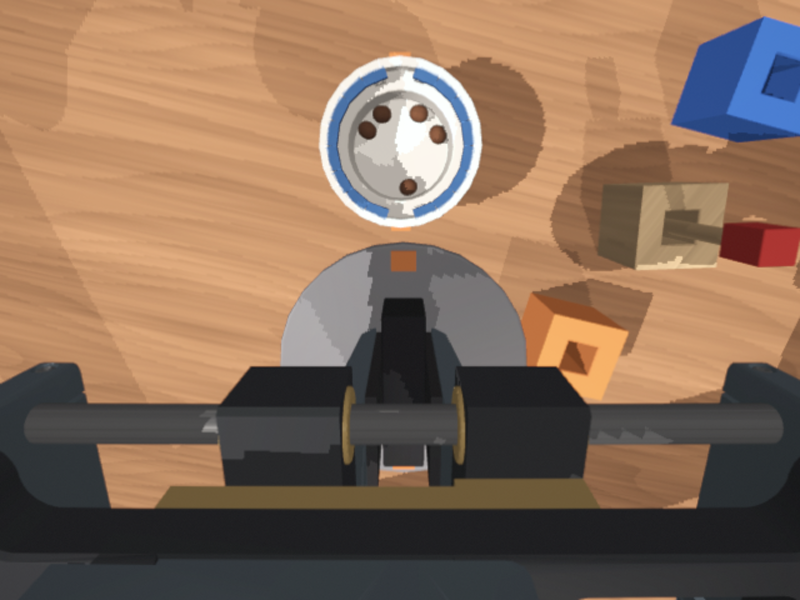

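All five nuts are in the cup, at (382,113), (368,130), (419,113), (438,134) and (408,187). The grinder is centred at about (400,140), the stick stands in its block at (690,230), and the held lid's mark is at (403,261).

```bash
cat > fit.py <<'E'
from h import *
from scipy.optimize import least_squares
im=np.load("w7.npy").astype(int);B,G,Rr=[im[...,i] for i in range(3)]
P=tool();p,R=P
w=np.zeros(B.shape,bool);w[40:185,250:390]=1
v,u=np.nonzero(w&(B>Rr+50))
W=np.array([pix2z("wrist",a,b,84,P)[:2] for a,b in zip(u,v)])
f=lambda q:np.hypot(*(W-q[:2]).T)-q[2]
s=least_squares(f,[*W.mean(0),47],loss="soft_l1");c=s.x[:2];print("circ",s.x,np.percentile(f([*c,0]),[2,50,98]))
a=np.degrees(np.arctan2(*(W-c).T[::-1]))%360
# gap edges by fine angular histogram
h=np.histogram(a,180,(0,360))[0];print(h[:20].tolist(),h[85:110].tolist(),np.median(h))
print("slot dir guess; tool shift",R.T@(np.array([*c,84])-p))
# lid mark and front edge in hand, cap top z = TCP-36.3+22
m=(Rr>B+60)&(Rr<200);mm=np.zeros_like(m);mm[195:222,308:338]=m[195:222,308:338];v,u=np.nonzero(mm);print("mark",u.min(),u.max(),v.min(),v.max(),R.T@(pix2z("wrist",u.mean(),v.mean(),p[2]-14.3,P)-p))
print("edge",R.T@(pix2z("wrist",403*.8,243*.8,p[2]-14.3,P)-p))
X=np.array([pix2z("wrist",a*.8,b*.8,84,P) for a,b in[(319,140),(482,140),(400,55),(400,228)]]);print((X[0]+X[1])/2,(X[2]+X[3])/2)
E
python3 fit.py
```

```text
circ [536.46199115 -28.68165661  47.44260302] [44.18344187 47.43661635 50.62391801]
[10, 0, 0, 0, 0, 0, 0, 0, 0, 0, 0, 0, 12, 17, 15, 18, 18, 17, 18, 17] [13, 13, 14, 14, 15, 9, 0, 0, 0, 0, 0, 0, 0, 0, 0, 0, 0, 6, 13, 12, 12, 14, 14, 12, 12] 14.0
slot dir guess; tool shift [ 99.40296416  -1.72590482 166.30788861]
mark 313 332 201 216 [46.07977879  0.45042907 14.2954856 ]
edge [53.13652195  0.40213632 14.29478491]
[540.05488084 -28.38515034  84.        ] [536.30681933 -28.86572292  84.        ]
```

```bash
python3 -m crank '1 30 -0.7 0 0 0 0;1 50 -1.4 0 0 0 0;1 19.7 0 0 0 0 0;1 0 0 30 0 0 0;1 0 0 50 0 0 0;1 0 0 34 0 0 0;1 0 0 10 0 0 0;1 0 0 0 0 0 0;1 0 0 0 0 0 0;1 0 0 0 0 0 0'
```

```text
time_s: 24.35
ee_pos: [537.6, -28.4, 127.8]
ee_rot: [179.9, -0.2, 12.8]
force: [-0.1, -0.7, -1.6]
gripper_width: 16.0
gripper_force: 45.0
```

```bash
python3 -m crank '1 0 0 5 0 0 -0.2;1 0 0 4 0 0 0;1 0 0 3 0 0 0;1 0 0 0 0 0 0;1 0 0 0 0 0 0'
```

```text
time_s: 24.98
ee_pos: [536.8, -28.3, 114.3]
ee_rot: [180.0, -0.0, 13.0]
force: [0.6, 0.3, -1.7]
gripper_width: 15.9
gripper_force: 45.0
```

```bash
python3 -m crank '1 0 0 3 0 0 0;1 0 0 3 0 0 0;1 0 0 1.5 0 0 0;1 0 0 0 0 0 0;1 0 0 0 0 0 0;1 0 0 0 0 0 0'
```

```text
time_s: 25.72
ee_pos: [536.8, -28.4, 106.9]
ee_rot: [180.0, -0.0, 13.0]
force: [0.7, -0.4, -1.8]
gripper_width: 15.7
gripper_force: 45.0
```

```bash
python3 -m crank '1 0 0 1 0 0 0;1 0 0 0.7 0 0 0;1 0 0 0 0 0 0;1 0 0 0 0 0 0;1 0 0 0 0 0 0'
```

```text
time_s: 26.35
ee_pos: [536.9, -28.3, 106.3]
ee_rot: [180.0, -0.0, 13.0]
force: [-2.0, 0.4, 6.1]
gripper_width: 15.8
gripper_force: 45.0
```

```bash
python3 -m crank '1 0 0 -0.3 0 0 2;1 0 0 0 0 0 4;1 0 0 0 0 0 5;1 0 0 0 0 0 0;1 0 0 0 0 0 0'; python3 -c "
from h import *;s=env.state();print(s['torque'],s['qpos'])"
```

```text
time_s: 26.98
ee_pos: [537.3, -28.4, 106.3]
ee_rot: [180.0, -0.1, 2.0]
force: [-0.8, 0.3, 5.2]
gripper_width: 15.9
gripper_force: 45.0
[ 0.01103002  0.32577401 -0.10765167] [-4.25022326e+00  2.09821478e+01  1.04380716e+02 -4.47817054e-03
  5.45394908e+01  8.37995922e+01]
```

```bash
python3 -m crank '1 0 0 0 0 0 4;1 0 0 0 0 0 5;1 0 0 0 0 0 5;1 0 0 0 0 0 5;1 0 0 0 0 0 5;1 0 0 0 0 0 5;1 0 0 0 0 0 3;1 0 0 0 0 0 0;1 0 0 0 0 0 0;1 0 0 0 0 0 0'; python3 - <<'E'
from h import *
s=env.state();print(s['torque'],s['ee_pos'],s['ee_rot'])
for n in("side","wrist"):
    im=grab_frame(n);cv2.imwrite(f"pics/{n}8.png",im)
im=cv2.imread("pics/side8.png");cv2.imwrite("pics/side8c.png",cv2.resize(im[140:300,290:450],(600,600),interpolation=cv2.INTER_CUBIC))
print([(np.round(np.array(d["point"])).tolist(),round(d["p"],2)) for d in models.search_frame("stick","side")])
E
```

```text
time_s: 28.22
ee_pos: [536.9, -29.4, 106.3]
ee_rot: [179.9, -0.1, -30.0]
force: [-2.4, -2.9, 6.3]
gripper_width: 15.7
gripper_force: 45.0
[-0.40495669  0.39451576  0.07783043] [536.89661907 -29.37730279 106.31378893] [ 1.79921876e+02 -1.01676984e-01 -2.99834206e+01]
[([523.0, -244.0, 139.0], 0.53), ([509.0, -232.0, 61.0], 0.21)]
```

View pics/side8c.png

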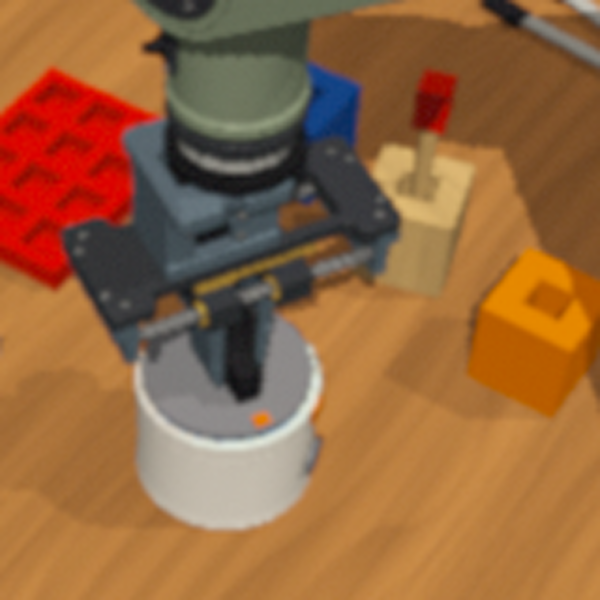

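View pics/wrist8.png

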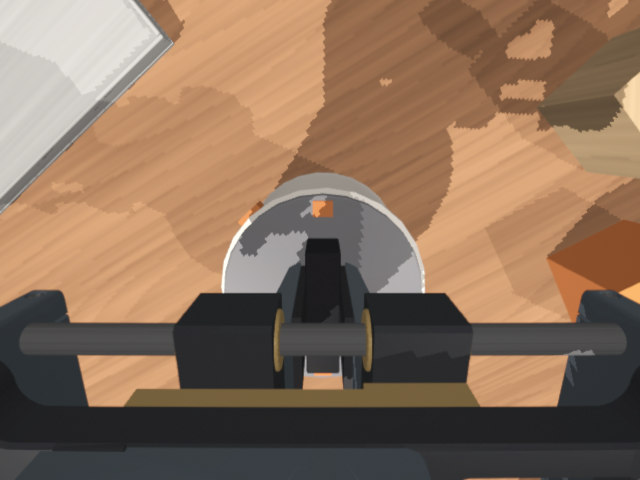

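The side view shows the lid flush in the collar, its mark at (261,420) turned away from the slot patch, and the stick standing in its block at (430,130). The wrist view shows the lid mark at (322,208), still in line with the gripper, and the slot patch at (250,212) about 43° away.

```bash
python3 -m crank '1 0 0 0 0 0 0;1 0 0 0 0 0 0;1 0 0 0 0 0 0;1 0 0 0 0 0 0' && python3 -c "
from h import *;print(env.job_done())"
```

```text
time_s: 28.88
ee_pos: [536.9, -29.4, 106.3]
ee_rot: [179.9, -0.1, -30.0]
force: [-1.8, -2.9, 7.5]
gripper_width: 15.9
gripper_force: 45.0
the job is handed in; nothing more can be done
None
```

I handed the job in at 28.9 s but it returned no verdict: the nuts are stirred (all five in the cup before the lid went on), the stick is back in its wooden block, and the lid is seated, turned 43° clockwise and still gripped at 45 N.

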